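# Check the spring travel of a photometer mirror mount

### The arm

A 6-joint arm with a two-finger parallel gripper is mounted at the origin on the work surface. World frame = base frame: x ahead of the robot, y to its left, z up, the work surface at z = 0. Lengths are in mm, angles in rad, forces in N, time in s.
With the tool pointing down it reaches from about 250 to 775 mm from the base axis. Payload 4 kg.
Tool frame: the origin (TCP) lies midway between the tips of the shut fingers; the grasp point (between the pads) lies 19 mm behind it; z points along the fingers, y is the direction in which the jaws open and shut (so a half turn about z gives the same grasp; the last joint's range is limited). The gripper opens to 94 mm and grips with 3 to 60 N. Pads are 16 mm wide; open, the fingers measure 119 mm over their backs; the gripper's body (75 mm by 177 mm) begins 78 mm behind the grasp point.
Start: joints at [-1.304, 0.087, 1.371, -0, 1.684, -0.103], TCP at [198.785, -512.84, 205.506] pointing down, gripper open.
Joint ranges: [-3.1, 3.1], [-0.76, 2.03], [0.27, 2.55], [-1.08, 4.22], [0.17, 2.65], [-2.57, 2.57]. Speed limits (rad/s): [2.79, 2.79, 3.14, 3.14, 3.14, 3.14].

### API

Orientations are given as a unit quaternion [w, x, y, z].
In Python, from rig import state, get_image, camera_info, sign_off gives the robot as it stands.
- The arm moves only by the tool jog_arm, never from a script. Its arguments are lists of equal length, an entry for each row: "xyz": the shift along the tool's x, y, z scaled (see below), a list of three; "delta_rot": the turn, a rotation vector about the tool's x, y, z scaled (see below), a list of three. In form: {"xyz": [[tx, ty, tz], ...], "delta_rot": [[rx, ry, rz], ...]}. A call has 1 to 12 rows; each row is the pose to reach, as a shift and turn from the pose commanded when the call began, along the tool's axes at that moment; what a row does not reach only later rows make up. The controller multiplies each number of a shift by 30 cm and each number of a turn by 1.5 rad. A row lasts 1/10 s, in which the tool goes at most 50 mm and 8.59 degrees, less where a joint would pass 70% of its speed; a pose out of reach is approached as far as the arm can. A call with a number of a shift or a turn outside -1 to 1 is refused whole. A call with a gripper value outside its range is refused whole. "claw" is the opening in per cent of the stroke, from 0 (shut) to 100 (fully open), set as the call begins (left out, the last holds). The fingers move at their own pace and stop on an object; "grip_force" is the grip in N (left out, the last holds). Time passes only in rows, so rows that repeat a pose let the fingers close. It gives the time, the measured TCP pose, the force and the opening at its end, in the units of the state.
- state(): the state, without advancing time (a new reading comes with each control period).
- get_image(name): name is "side" or "top"; returns the picture (384x512x3 uint8, red, green, blue); there is no depth.
- camera_info(name): a dict with "fx", "fy", "cx", "cy" (pixels), "eye" and "orientation" of the camera in the world. Camera axes: x right, y down, z forward; pixel columns grow to the right and rows downward; lengths in mm; the calibration is good to about 2 mm. A picture is of the moment at which its call begins. camera_info takes no time and is no camera call.
- sign_off(): hands the job in, once; it reports no verdict.
The state is a dict: "clock": time; "joint_pos": joint angles; "dq": joint speeds; "joint_efforts": joint torques, N m; "tool_pos": TCP position; "eef_rot": TCP orientation; "contact_force": force on the tool from outside, world axes, zero at the start; "wrist_torque": the same for the moment, N m; "width": finger opening in mm.
Only numpy, scipy, OpenCV 4.12 (cv2) and the standard library are available. Lean on these libraries where they do the work, as an engineer would, in place of code of your own. Each camera call takes 0.05 s, during which the arm holds its last target.

### The job

Two spring-backed mirror mounts of the analyser's photometer stand on the deck. With closed fingertips press down the yellow corner pad until that mount's red needle stands over the green mark on its scale, hold it there for about one second, then let the plate spring fully back up. Do not push the needle on past the mark, and leave the blue-padded mount and the three vials alone.

Things in the scene. Friction and masses are not known exactly. Their poses are not given: they have to be found in the camera images.
- yellow_mount: The mount with the yellow pad: dark base plate 160 (x) by 190 (y) by 12 mm, fixed; origin at the centre of its underside, z up. Over it a tilt plate with a round mirror and a yellow pad on its -x, +y corner; on its -y side a needle over a white scale. Highest point 137 mm. Yaw varies by 0.4 rad either way from square to the robot.
- yellow_pad_top (a point): Centre of the top face of the yellow corner pad, a disc 26 mm across and 6 mm high on the tilt plate; it moves with the plate. At rest 65 mm above the table, at x = -35, y = +71 mm in the mount's frame, 80 mm from the hinge line. The pad itself is yellow_plate_c0.
- yellow_plate (a joint): Tilt (rad) of the yellow mount's aluminium plate, 100 x 100 x 8 mm, hinged on its +x edge (line along y at x = +45, z = 55 mm of the mount). 0: level, sprung up against a stop; grows as the pad is pressed, hard stop at 0.34. About 2.5 N on the pad starts it, 6 N at 0.2 rad; it springs back when let go.
- yellow_pointer (a point): Point on the yellow mount's thin red needle, 12 mm before its end. The needle points to the mount's -y from a mast on the plate's hinge edge, 80 mm above the hinge line (135 mm above the table). As the pad goes down it travels to the mount's -x, about 1 mm per mm of pad travel.
- yellow_mark_center (a point): Centre of the top of the green mark on the yellow mount's white scale (64 x 46 mm, ticks 5 mm apart): a stripe 8 mm wide in x, 36 mm long in y, about 7 mm below the needle. Axes as the mount's. It stays put in a run; from run to run it lies 8 to 16 mm to the -x side of the needle's rest position.
- blue_mount: The mount with the blue pad: dark base plate 160 (x) by 190 (y) by 12 mm, fixed; origin at the centre of its underside, z up. Over it a tilt plate with a round mirror and a blue pad on its -x, +y corner; on its -y side a needle over a white scale. Highest point 137 mm. Yaw varies by 0.4 rad either way from square to the robot.
- blue_pad_top (a point): Centre of the top face of the blue corner pad, a disc 26 mm across and 6 mm high on the tilt plate; it moves with the plate. At rest 65 mm above the table, at x = -35, y = +71 mm in the mount's frame, 80 mm from the hinge line. The pad itself is blue_plate_c0.
- blue_plate (a joint): Tilt (rad) of the blue mount's aluminium plate, 100 x 100 x 8 mm, hinged on its +x edge (line along y at x = +45, z = 55 mm of the mount). 0: level, sprung up against a stop; grows as the pad is pressed, hard stop at 0.34. About 2.5 N on the pad starts it, 6 N at 0.2 rad; it springs back when let go.
- blue_pointer (a point): Point on the blue mount's thin red needle, 12 mm before its end. The needle points to the mount's -y from a mast on the plate's hinge edge, 80 mm above the hinge line (135 mm above the table). As the pad goes down it travels to the mount's -x, about 1 mm per mm of pad travel.
- blue_mark_center (a point): Centre of the top of the green mark on the blue mount's white scale (64 x 46 mm, ticks 5 mm apart): a stripe 8 mm wide in x, 36 mm long in y, about 7 mm below the needle. Axes as the mount's. It stays put in a run; from run to run it lies 8 to 16 mm to the -x side of the needle's rest position.
- vial_black: Loose amber glass vial with a black screw cap, 30 mm across, 56 mm high; origin at the centre of its underside. To be left alone.
- vial_white: Loose amber glass vial with a white screw cap, 30 mm across, 56 mm high; origin at the centre of its underside. To be left alone.
- vial_red: Loose amber glass vial with a red screw cap, 30 mm across, 56 mm high; origin at the centre of its underside. To be left alone.
Things that resemble listed ones, but are neither listed nor needed, are in the scene too. Leave any purple look-alike of the yellow_mount alone.

How it is judged (in metres and radians):
On the way, in this order (a step that is already met when the one before it is completed fails the run):
1. fingers press the yellow pad and the red needle stands over the green mark (within 4 mm of its centre line) for 0.6 s (x of yellow_pointer in the frame of yellow_mark_center between -0.004 and 0.004 m and contact force between the fingers and yellow_plate_c0 above 0.5 N), for 0.6 s.
2. the yellow plate is let go and springs back to level (value of joint yellow_plate below 0.02 rad), for 0.2 s.
At the end, for the whole second after the job is handed in: The yellow plate has sprung back to level (under 0.02 rad), the blue plate is level too, and the three vials stand upright within 15 mm of where they were (value of joint each of yellow_plate, blue_plate below 0.02 rad and distance of each of vial_black, vial_white, vial_red from where it was at the start of the episode below 0.015 m and angle between each of vial_black, vial_white, vial_red's own z axis and vertical below 0.2 rad); the robot touches nothing.
It fails at once if the yellow mount's needle is pushed well past the mark (over 8 mm beyond its centre line) (x of yellow_pointer in the frame of yellow_mark_center below -0.008 m).
It fails at once if the blue mount's plate is pressed (value of joint blue_plate above 0.05 rad).
It fails at once if a vial is lifted, tipped or pushed away (distance of any of vial_black, vial_white, vial_red from where it was at the start of the episode above 0.015 m or angle between any of vial_black, vial_white, vial_red's own z axis and vertical above 0.3 rad).
It also fails if it takes over 35 s, if anything falls off the work surface, if the arm or the gripper's body presses on something with over 40 N, if the wrist force passes 120 N, or if a joint passes its speed limit or range.

## Working session

There is one attempt and no reset: what is moved stays moved. The work goes in short steps, Python scripts to look and compute and a tool call to move; the robot and the scene stay as the last step left them, time stands still between calls to the robot, and variables do not carry over. Pictures are saved under pics/ and viewed, and the job is handed in when it is done.

Besides the shell and the picture viewer there is one more tool, called after "Call:" as name(argument=value, ...) on one line, values as JSON. jog_arm: Moves the arm, as the interface text tells. Shifts and turns lie within -1 to 1; 1 stands for 30 cm of shift or 1.5 rad of turn. Its arguments: {"type":"object","properties":{"xyz":{"type":"array"},"delta_rot":{"type":"array"},"claw":{"type":"number"},"grip_force":{"type":"number"}},"required":["xyz","delta_rot"]}

```bash
mkdir -p pics; ls; python3 - <<'E'
from rig import *
import cv2
print(state())
for n in("side","top"):
    print(n,camera_info(n)); cv2.imwrite(f"pics/{n}0.png",get_image(n)[:,:,::-1])
E
```

```text
pics
{'clock': 0.0, 'joint_pos': array([-1.30406668e+00,  8.79595868e-02,  1.37226796e+00, -2.54326614e-05,
        1.68358940e+00, -1.03105227e-01]), 'dq': array([ 6.12247069e-05, -7.00148114e-04, -5.92685998e-04, -7.85682758e-04,
        7.46620476e-04, -1.12637505e-03]), 'joint_efforts': array([ 1.52938833e-04, -3.40173090e+01, -3.02429938e+01,  7.16533419e-02,
        3.28387355e-02, -1.61808098e-04]), 'tool_pos': array([ 198.64138094, -512.28031422,  204.29472647]), 'eef_rot': array([-1.10739102e-03,  9.82951087e-01,  1.83863872e-01, -1.03480300e-04]), 'contact_force': array([-0.37385218,  0.02958644, -0.16872249]), 'wrist_torque': array([-0.03647684,  0.02761829,  0.0054296 ]), 'width': 94.18262666699043}
side {'fx': 358.9750266549235, 'fy': 358.9750266549235, 'cx': 256.70899553051873, 'cy': 190.65364645606377, 'eye': array([ 86.64228254, 456.86002868, 700.61782952]), 'orientation': array([ 0.12568656, -0.2857245 ,  0.88065406, -0.35638859])}
top {'fx': 384.21560241429347, 'fy': 384.21560241429347, 'cx': 254.59864841736825, 'cy': 191.62269080550146, 'eye': array([3.04630284e+02, 8.91762077e-01, 9.66877558e+02]), 'orientation': array([-0.05136975,  0.7090773 , -0.70092746,  0.05719462])}
```

View pics/side0.png

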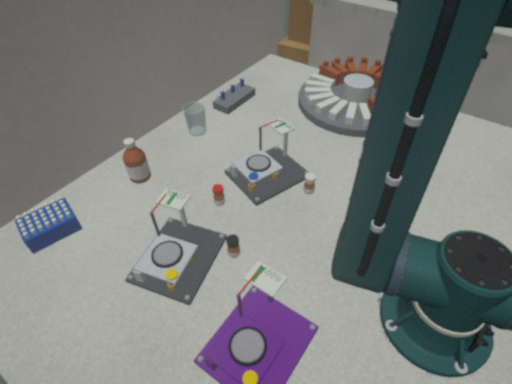

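View pics/top0.png

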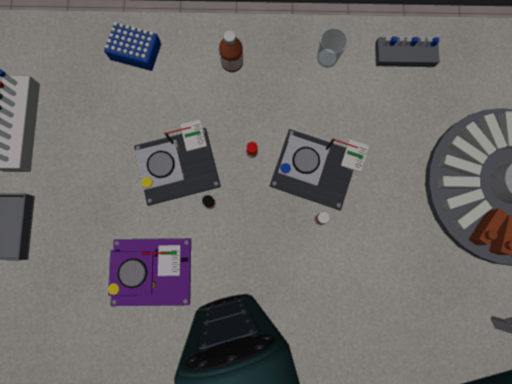

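Candidates (top view): the yellow pad on the dark mount at (147,183), the yellow pad on the purple look-alike at (113,290), and the blue pad at (285,168). I choose the dark mount at (147,183) and check it in a crop.

```bash
cat > h.py <<'E'
import numpy as np, cv2
from rig import *
from scipy.spatial.transform import Rotation as R
def ray(n,px):
    c=camera_info(n);q=c["orientation"]
    d=R.from_quat([q[1],q[2],q[3],q[0]]).apply([(px[0]-c["cx"])/c["fx"],(px[1]-c["cy"])/c["fy"],1]);return c["eye"],d
def plane(n,px,z):
    e,d=ray(n,px);return e+d*(z-e[2])/d[2]
def proj(n,p):
    c=camera_info(n);q=c["orientation"]
    v=R.from_quat([q[1],q[2],q[3],q[0]]).inv().apply(np.array(p)-c["eye"]);return np.array([c["cx"]+c["fx"]*v[0]/v[2],c["cy"]+c["fy"]*v[1]/v[2]])
def two(p1,p2):
    (a,d),(b,e)=ray("side",p1),ray("top",p2)
    s=np.linalg.lstsq(np.stack([d,-e],1),b-a,rcond=None)[0];P,Q=a+d*s[0],b+e*s[1]
    return (P+Q)/2,np.linalg.norm(P-Q)
def blobs(img,lo,hi,box):
    h=cv2.cvtColor(img,cv2.COLOR_RGB2HSV);m=cv2.inRange(h,lo,hi);k=np.zeros_like(m);x0,y0,x1,y1=box;k[y0:y1,x0:x1]=m[y0:y1,x0:x1]
    n,l,s,c=cv2.connectedComponentsWithStats(k);return [(s[i,4],c[i].round(2),s[i,:4]) for i in range(1,n) if s[i,4]>3],k
E
python3 - <<'E'
from h import *
S=cv2.imread("pics/side0.png")[:,:,::-1];T=cv2.imread("pics/top0.png")[:,:,::-1]
a=cv2.resize(T[110:215,125:230],(600,600),interpolation=cv2.INTER_CUBIC)
cv2.imwrite("pics/ct.png",a[:,:,::-1])
a=cv2.resize(S[180:305,120:245],(600,600),interpolation=cv2.INTER_CUBIC)
cv2.imwrite("pics/cs.png",a[:,:,::-1])
for nm,im,b in(("top",T,(125,110,230,215)),("side",S,(120,180,235,305))):
    for c,lo,hi in(("Y",(20,120,120),(35,255,255)),("G",(45,90,40),(90,255,255)),("R",(0,110,80),(8,255,255)),("R2",(172,110,80),(180,255,255))):
        print(nm,c,blobs(im,lo,hi,b)[0])
E
```

```text
top Y [(np.int32(80), array([146.5 , 181.88]), array([142, 177,  10,  10], dtype=int32))]
top G [(np.int32(32), array([192. , 133.5]), array([185, 131,  15,   6], dtype=int32))]
top R [(np.int32(29), array([175.31, 130.55]), array([166, 128,  21,   6], dtype=int32))]
top R2 []
side Y [(np.int32(95), array([171.18, 273.87]), array([166, 269,  11,  11], dtype=int32)), (np.int32(5), array([170. , 286.6]), array([169, 286,   3,   2], dtype=int32))]
side G [(np.int32(18), array([171.17, 198.  ]), array([168, 194,   8,   9], dtype=int32))]
side R [(np.int32(86), array([217.51, 189.5 ]), array([213, 185,  10,  11], dtype=int32))]
side R2 []
```

View pics/ct.png

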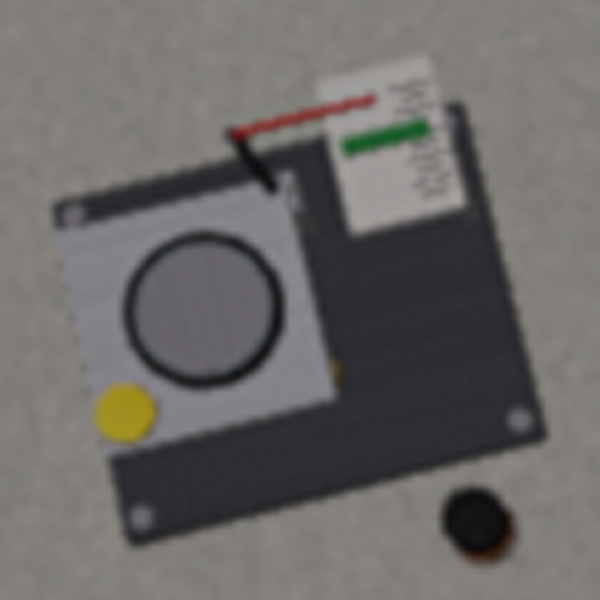

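View pics/cs.png

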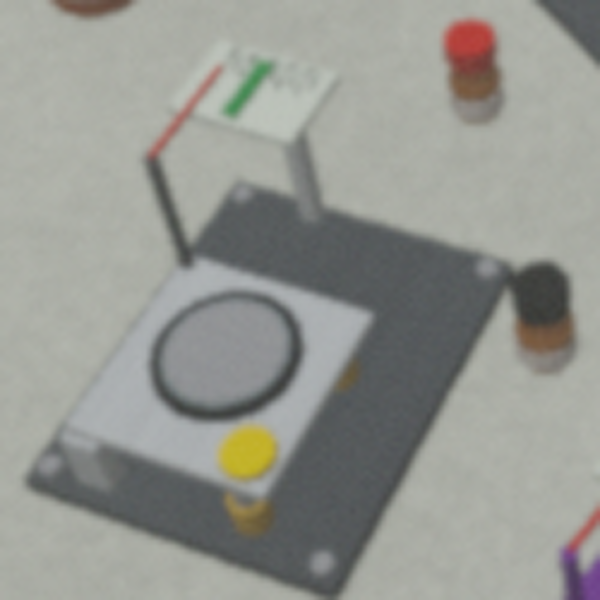

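The crop confirms a dark base, aluminium plate and yellow pad at crop (126,413), with the needle tip at (375,98) and green mark at about (387,138). No purple appears here. Next I measure them.

```bash
python3 - <<'E'
from h import *
f=lambda u,v:(125+(u+.5)*105/600-.5,110+(v+.5)*105/600-.5)
g=lambda u,v:(120+(u+.5)*125/600-.5,180+(v+.5)*125/600-.5)
C=[plane("top",f(*p),12)[:2] for p in((130,545),(545,435),(462,103),(55,200))] # (-x,+y),(-x,-y),(+x,-y),(+x,+y)
M=np.array([[-80,95],[-80,-95],[80,-95],[80,95]],float)
C=np.array(C);cz=C-C.mean(0)
yaw=np.arctan2((M[:,0]*cz[:,1]-M[:,1]*cz[:,0]).sum(),(M*cz).sum());print("base",C.mean(0),yaw)
Rm=np.array([[np.cos(yaw),-np.sin(yaw)],[np.sin(yaw),np.cos(yaw)]])
print("corner resid",(C-(C.mean(0)+M@Rm.T)).round(1))
print("pad pred",C.mean(0)+Rm@[-35,71])
print("pad top",plane("top",(146.5,181.88),65),"side",plane("side",(171.18,273.87),65),two((171.18,273.87),(146.5,181.88)))
loc=lambda P:(Rm.T@(np.array(P)[:2]-C.mean(0))).round(1)
for nm,h,pts in(("top",f,dict(n0=(240,134),n1=(375,98),ga=(345,147),gb=(430,129))),("side",g,dict(n0=(152,157),n1=(221,68),ga=(231,112),gb=(265,66)))):
    for k,p in pts.items(): print(nm,k,loc(plane(nm,h(*p),135 if k[0]=='n' else 128)))
for nm,p in(("black",(208.5,201.5)),("red",(252,148))): print(nm,plane("top",p,56))
E
```

```text
base [517.68300943 191.87617251] 0.2658864781081357
corner resid [[ 0.1 -1.4]
 [ 1.1  2. ]
 [-1.8  1.1]
 [ 0.6 -1.7]]
pad pred [465.25661776 251.18446415]
pad top [464.67507758 251.57073976  65.        ] side [466.24400685 253.15910799  65.        ] (array([465.68475675, 252.44070474,  64.25254363]), np.float64(2.1010823970033963))
top n0 [ 44.9 -10.8]
top n1 [ 46.  -65.3]
top ga [ 31.9 -48.7]
top gb [ 30.7 -82.9]
side n0 [47.5 -8.7]
side n1 [ 47.5 -66.2]
side ga [ 33.5 -49.1]
side gb [ 33.8 -79.8]
black [420.56922682 103.90984137  56.        ]
red [553.48273635   1.65265751  56.        ]
```

```bash
cat >> h.py <<'E'
def tool(d):
    q=state()["eef_rot"];return R.from_quat([q[1],q[2],q[3],q[0]]).inv().apply(d)/300
E
python3 - <<'E'
from h import *
print(tool([266.2,764.8,0]), tool([133.1,382.4,0]))
E
```

```text
[ 1.74872855 -2.05630494  0.0043966 ] [ 0.87436427 -1.02815247  0.0021983 ]
```

Call:
jog_arm(xyz=[[0.8,-0.94,0],[0.8,-0.94,0],[0.8,-0.94,0],[0.8,-0.94,0],[0.8,-0.94,0],[0.8,-0.94,0],[0.8,-0.94,0],[0.8,-0.94,0]], delta_rot=[[0,0,-0.6],[0,0,-0.6],[0,0,-0.6],[0,0,-0.6],[0,0,-0.6],[0,0,-0.6],[0,0,-0.6],[0,0,-0.6]], claw=0)

```text
clock: 0.9
tool_pos: [321.0, -159.7, 205.3]
eef_rot: [-0.0, 0.804, 0.595, 0.001]
contact_force: [-0.1, -0.7, -0.1]
width: 33.8
```

```bash
python3 - <<'E'
from h import *
s=state();print(s["clock"],s["tool_pos"],s["eef_rot"],s["width"],s["joint_pos"]);print(tool(np.array([465.3,252,204.3])-s["tool_pos"]))
E
```

```text
0.9 [ 320.96490105 -159.71394173  205.32256588] [-1.87903914e-04  8.03919219e-01  5.94738205e-01  5.68181750e-04] 33.78734843591483 [-6.21456295e-01 -3.53854844e-01  1.76080003e+00  1.21311372e-03
  1.73465571e+00 -3.24342268e-01]
[1.45308584 0.05854247 0.00508267]
```

Call:
jog_arm(xyz=[[1,0.04,0],[1,0.04,0],[1,0.04,0],[1,0.04,0],[1,0.04,0],[1,0.04,0],[1,0.04,0]], delta_rot=[[0,0,-0.6],[0,0,-0.6],[0,0,-0.6],[0,0,-0.6],[0,0,-0.6],[0,0,-0.6],[0,0,-0.6]])

```text
clock: 1.6
tool_pos: [421.1, 124.8, 204.3]
eef_rot: [-0.001, 0.462, 0.887, 0.0]
contact_force: [-0.9, -1.2, -0.2]
width: 0.2
```

```bash
python3 - <<'E'
from h import *
s=state();print(s["clock"],s["tool_pos"],s["eef_rot"],s["width"],s["joint_pos"],s["dq"]);print(tool(np.array([465.3,252,100])-s["tool_pos"]))
E
```

```text
1.6 [421.10269064 124.77327264 204.31643497] [-1.31027934e-03  4.62454494e-01  8.86641999e-01  2.99281832e-04] 0.20925230243890344 [ 0.15718598 -0.16139242  1.61350936  0.0020564   1.69122414 -0.45184112] [-0.09210973 -0.03927579  0.03196135 -0.07011547  0.03685884  0.02962129]
[0.26256627 0.36374636 0.34815768]
```

Call:
jog_arm(xyz=[[0.15,0.2,0],[0.2626,0.3637,0],[0.2626,0.3637,0.1],[0.2626,0.3637,0.28],[0.2626,0.3637,0.38],[0.2626,0.3637,0.38],[0.2626,0.3637,0.38],[0.2626,0.3637,0.38],[0.2626,0.3637,0.38]], delta_rot=[[0,0,0],[0,0,0],[0,0,0],[0,0,0],[0,0,0],[0,0,0],[0,0,0],[0,0,0],[0,0,0]], claw=0)

```text
clock: 2.5
tool_pos: [468.6, 246.6, 94.6]
eef_rot: [0.002, 0.467, 0.884, 0.002]
contact_force: [-0.1, 0.7, -0.2]
width: 0.6
```

```bash
python3 - <<'E'
from h import *
for n in("side","top"):
    cv2.imwrite(f"pics/{n}1.png",get_image(n)[:,:,::-1])
s=state();print(s["clock"],s["tool_pos"],s["eef_rot"],s["contact_force"]);print(tool(np.array([465.3,252,80])-s["tool_pos"]))
a=cv2.resize(cv2.imread("pics/side1.png")[170:310,100:260],(640,560),interpolation=cv2.INTER_CUBIC);cv2.imwrite("pics/cs1.png",a)
E
```

```text
2.6 [468.00808952 246.57735379  93.74690906] [0.00138197 0.46722888 0.884134   0.00152552] [ 0.08010628 -0.38681829  1.11664067]
[0.02006615 0.00254285 0.04581313]
```

View pics/cs1.png

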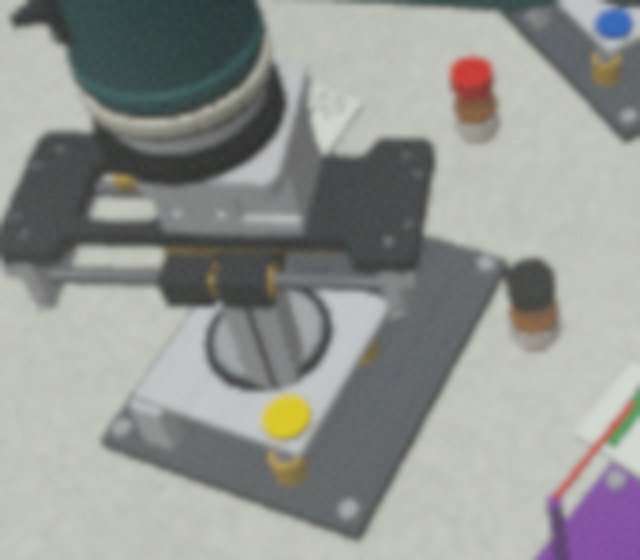

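View pics/top1.png

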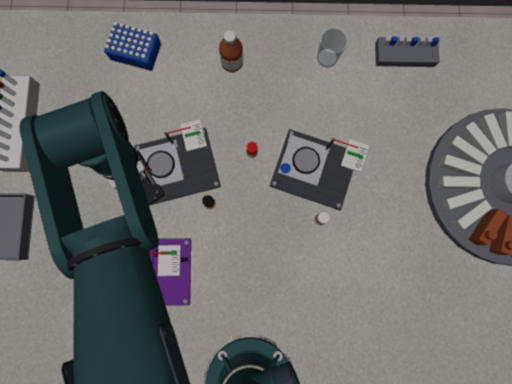

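Call:
jog_arm(xyz=[[0.02,0.0025,0.02],[0.02,0.0025,0.05],[0.02,0.0025,0.05],[0.02,0.0025,0.05],[0.02,0.0025,0.05]], delta_rot=[[0,0,0],[0,0,0],[0,0,0],[0,0,0],[0,0,0]])

```text
clock: 3.1
tool_pos: [464.0, 251.8, 76.3]
eef_rot: [0.0, 0.467, 0.884, -0.0]
contact_force: [-1.0, -0.6, 0.4]
width: 0.6
```

```bash
python3 - <<'E'
from h import *
for n in("side","top"):
    cv2.imwrite(f"pics/{n}2.png",get_image(n)[:,:,::-1])
s=state();print(s["clock"],s["tool_pos"],s["eef_rot"],s["contact_force"]);print(tool(np.array([465.3,252,66])-s["tool_pos"]))
a=cv2.resize(cv2.imread("pics/side2.png")[230:310,120:230],(660,480),interpolation=cv2.INTER_CUBIC);cv2.imwrite("pics/cs2.png",a)
a=cv2.resize(cv2.imread("pics/top2.png")[110:215,125:230],(600,600),interpolation=cv2.INTER_CUBIC);cv2.imwrite("pics/ct2.png",a)
E
```

```text
3.2 [464.1644523  251.78459652  76.61731968] [1.49321884e-04 4.67024801e-01 8.84244198e-01 1.06905557e-04] [ 0.14400882  0.43269372 -0.11828785]
[-0.00153514  0.00351944  0.03539248]
```

View pics/cs2.png

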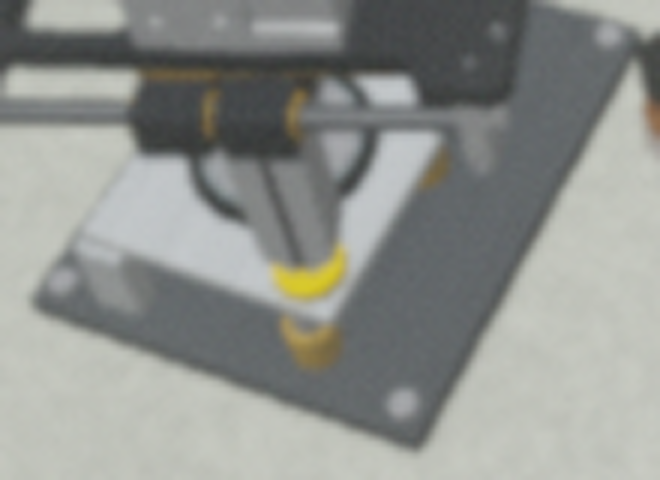

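View pics/ct2.png

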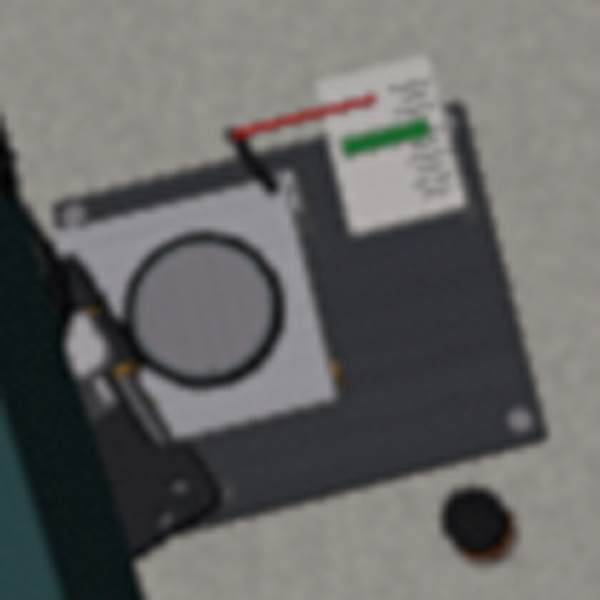

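The tips are over the yellow pad (side crop (305,265)). The needle and mark are both visible in the top view. I press the first few mm.

Call:
jog_arm(xyz=[[0,0,0.02],[0,0,0.035],[0,0,0.055],[0,0,0.055],[0,0,0.055]], delta_rot=[[0,0,0],[0,0,0],[0,0,0],[0,0,0],[0,0,0]])

```text
clock: 3.7
tool_pos: [463.6, 251.6, 60.1]
eef_rot: [-0.0, 0.467, 0.884, -0.0]
contact_force: [-2.0, -1.8, 5.0]
width: 0.7
```

```bash
cat > m.py <<'E'
from h import *
import sys
T=get_image("top");k=sys.argv[1]
cv2.imwrite(f"pics/top{k}.png",T[:,:,::-1])
s=state();print(s["clock"],s["tool_pos"].round(2),s["contact_force"].round(2))
a=cv2.resize(T[115:165,155:215],(720,600),interpolation=cv2.INTER_CUBIC);cv2.imwrite(f"pics/ct{k}.png",a[:,:,::-1])
c,si=np.cos(.266),np.sin(.266);Rm=np.array([[c,-si],[si,c]]);O=np.array([517.7,191.9])
h=cv2.cvtColor(T,cv2.COLOR_RGB2HSV).astype(int)
I=T.astype(int)
def wx(w,z):
    ys,xs=np.nonzero(w>0);ww=w[ys,xs]
    L=np.array([Rm.T@(plane("top",(x,y),z)[:2]-O) for x,y in zip(xs,ys)])
    A=np.stack([L[:,1],np.ones(len(L))],1)
    sl,b=np.linalg.lstsq(A*np.sqrt(ww)[:,None],L[:,0]*np.sqrt(ww),rcond=None)[0]
    return (L*ww[:,None]).sum(0)/ww.sum(),sl,b,len(ww)
box=np.zeros(T.shape[:2],bool);box[118:165,160:215]=1
red=np.where(box&(I[...,0]-I[...,1:].max(2)>30),I[...,0]-I[...,1:].max(2),0)
gr=np.where(box&(I[...,1]-I[...,[0,2]].max(2)>25),I[...,1]-I[...,[0,2]].max(2),0)
mr=wx(red,135);mg=wx(gr,128);print(mr,mg,"needle-mark x",(mr[0]-mg[0])[0], "at y=-54:",mr[1]*-54+mr[2]-(mg[0][0]))
E
python3 m.py 3; python3 -c "
import cv2,sys
exec(open('m.py').read().replace('get_image(\"top\")','cv2.imread(\"pics/top0.png\")[:,:,::-1]').replace('sys.argv[1]','\"00\"'))"
```

```text
3.75 [463.61 251.58  60.16] [-2.84 -0.48  4.22]
(array([ 40.50477833, -34.7757843 ]), np.float64(-0.011448303051917099), np.float64(40.10665461679402), 53) (array([ 31.92100075, -65.36888483]), np.float64(0.00654462691891084), np.float64(32.34881571641188), 44) needle-mark x 8.583777581203258 at y=-54: 8.803862228528729
3.75 [463.61 251.58  60.16] [-2.84 -0.48  4.22]
(array([ 45.79999977, -34.59113476]), np.float64(-0.008706008581630554), np.float64(45.4988490587474), 49) (array([ 32.02269496, -65.13857688]), np.float64(-0.0022823760025441134), np.float64(31.874024234350017), 42) needle-mark x 13.777304815792057 at y=-54: 13.946278563095092
```

View pics/ct3.png

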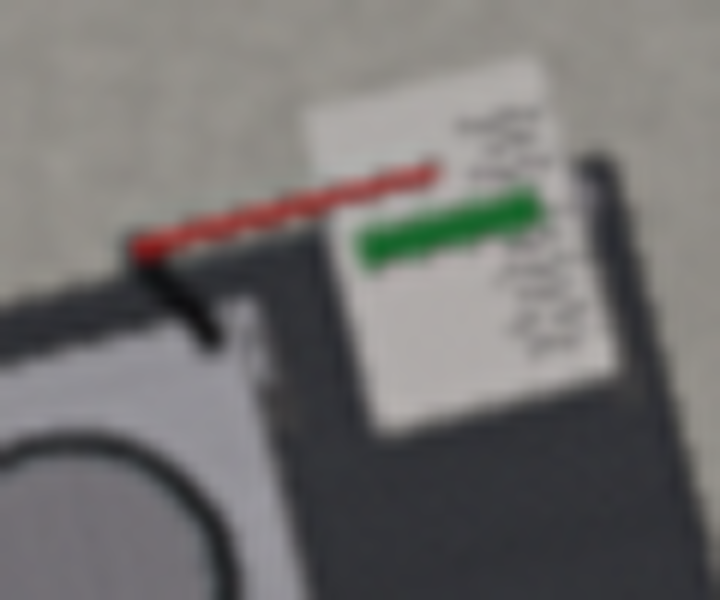

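The needle has moved 5.2 mm, with about 8.7 mm to go. I press about 6.5 mm more and look again.

Call:
jog_arm(xyz=[[0,0,0.007],[0,0,0.014],[0,0,0.02],[0,0,0.022],[0,0,0.022]], delta_rot=[[0,0,0],[0,0,0],[0,0,0],[0,0,0],[0,0,0]])

```text
clock: 4.25
tool_pos: [463.7, 251.7, 53.3]
eef_rot: [-0.0, 0.467, 0.884, -0.0]
contact_force: [-3.3, -1.3, 4.7]
width: 0.3
```

```bash
python3 m.py 4
```

```text
4.3 [463.65 251.65  53.31] [-3.33 -2.13  5.54]
(array([ 33.46409145, -34.07803128]), np.float64(-0.017879130024774346), np.float64(32.8548059015245), 58) (array([ 31.571837  , -66.94551955]), np.float64(-0.03747764892969808), np.float64(29.062876319302728), 36) needle-mark x 1.8922544551375893 at y=-54: 2.2484419242816855
```

Call:
jog_arm(xyz=[[0,0,0.003],[0,0,0.006],[0,0,0.006],[0,0,0.006]], delta_rot=[[0,0,0],[0,0,0],[0,0,0],[0,0,0]])

```text
clock: 4.7
tool_pos: [463.7, 251.7, 51.7]
eef_rot: [-0.0, 0.467, 0.884, -0.0]
contact_force: [-3.7, -1.8, 4.6]
width: 0.6
```

```bash
python3 m.py 5
```

```text
4.75 [463.73 251.65  51.66] [-3.94 -0.66  5.86]
(array([ 31.96486396, -33.52812711]), np.float64(-0.011072785799670963), np.float64(31.593614190378165), 61) (array([ 31.40717975, -69.51535471]), np.float64(-0.0869193193820709), np.float64(25.364952428369854), 30) needle-mark x 0.5576842137839648 at y=-54: 0.7843648772309741
```

View pics/ct5.png

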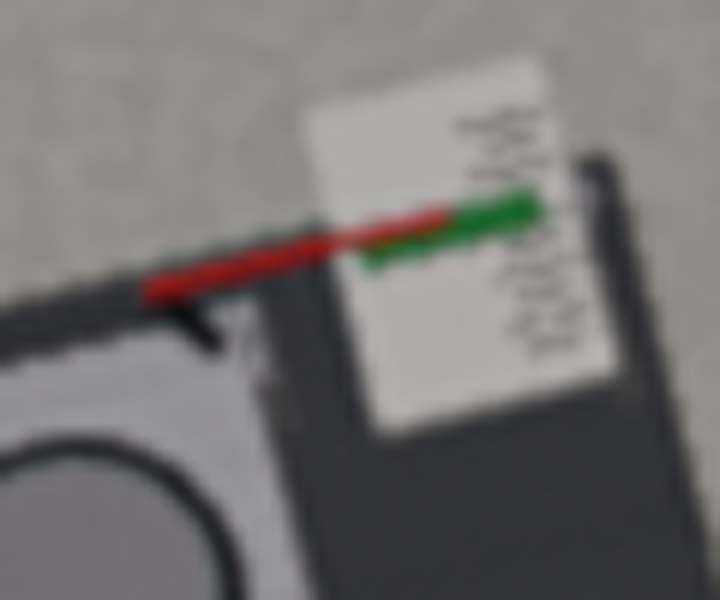

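In the crop the needle lies over the mark's upper half, around (400,230). That is where the 7 mm height parallax puts a centred needle, and the measured offset is about 0.2 mm. I hold for 1.2 s.

Call:
jog_arm(xyz=[[0,0,0],[0,0,0],[0,0,0],[0,0,0],[0,0,0],[0,0,0],[0,0,0],[0,0,0],[0,0,0],[0,0,0],[0,0,0],[0,0,0]], delta_rot=[[0,0,0],[0,0,0],[0,0,0],[0,0,0],[0,0,0],[0,0,0],[0,0,0],[0,0,0],[0,0,0],[0,0,0],[0,0,0],[0,0,0]])

```text
clock: 5.95
tool_pos: [463.7, 251.7, 51.7]
eef_rot: [-0.0, 0.467, 0.884, -0.0]
contact_force: [-3.9, -1.9, 6.1]
width: 0.4
```

```bash
python3 m.py 6
```

```text
6.0 [463.7  251.66  51.67] [-3.74 -1.48  5.62]
(array([ 31.966685  , -33.49492982]), np.float64(-0.011259181135440274), np.float64(31.589559516113948), 61) (array([ 31.46777181, -69.78058998]), np.float64(-0.08006135368988562), np.float64(25.881043315448096), 29) needle-mark x 0.4989131875841899 at y=-54: 0.7297834869049602
```

Held steady through the whole period. Now I raise straight up.

Call:
jog_arm(xyz=[[0,0,-0.02],[0,0,-0.05],[0,0,-0.1],[0,0,-0.2],[0,0,-0.3],[0,0,-0.35],[0,0,-0.35],[0,0,-0.35],[0,0,-0.35],[0,0,-0.35],[0,0,-0.35]], delta_rot=[[0,0,0],[0,0,0],[0,0,0],[0,0,0],[0,0,0],[0,0,0],[0,0,0],[0,0,0],[0,0,0],[0,0,0],[0,0,0]])

```text
clock: 7.1
tool_pos: [463.4, 251.5, 155.2]
eef_rot: [-0.001, 0.467, 0.884, -0.001]
contact_force: [-0.3, -0.1, 0.6]
width: 0.3
```

```bash
python3 m.py 7; python3 - <<'E'
from h import *
cv2.imwrite("pics/side7.png",get_image("side")[:,:,::-1])
E
```

```text
7.15 [463.56 251.56 155.5 ] [ 0.62 -0.37 -0.04]
(array([ 45.81957135, -34.71191448]), np.float64(-0.006161643330348728), np.float64(45.60568891512247), 56) (array([ 31.92623485, -65.3688814 ]), np.float64(0.006747480003089142), np.float64(32.367310073417755), 44) needle-mark x 13.893336498077218 at y=-54: 14.012182801589006
```

View pics/top7.png

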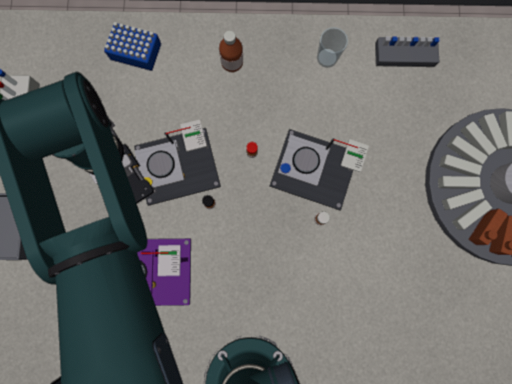

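View pics/side7.png

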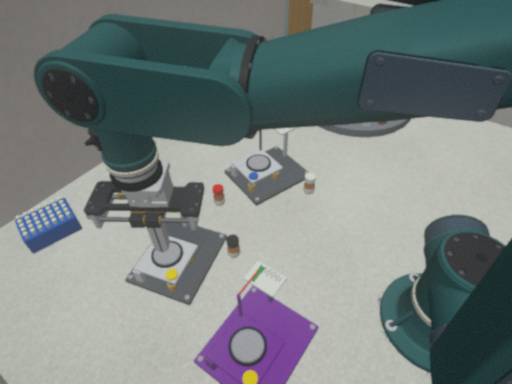

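The needle is back at its rest position (45.8 mm, as at the start). The vials at top-view (208,201), (252,148) and (323,218) haven't moved, and the arm is clear.

```bash
python3 -c "
from rig import *
print(sign_off())"
```

```text
the job is handed in; nothing more can be done
None
```

I pressed the yellow pad on the dark mount with closed fingertips until the needle stood over the green mark, held it there for about 1.3 s, and then let it go. I raised the fingers straight up to 155 mm and handed the job in at about 7.2 s; no verdict is reported.

- **At the mark:** the needle measured about 0.2 mm from the mark's centre line, using the mark position from the unobstructed pictures. The live difference read 0.5–0.8 mm, because the needle was partly hiding the mark. Vertical force was about 6 N before and after the hold. The needle did not pass the mark.
- **After release:** the needle was back at its starting position (45.8 mm both times), so the plate is level. The force on the tool was about zero.
- **Everything else:** the blue mount and the three vials look unmoved in the last pictures. I compared those by eye, not by measurement.
- **Disagreement:** the two cameras put the pad about 2 mm apart, within their calibration. The fingers were still well centred on the pad.

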